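# Back the enamelling turntable up one notch

### The job

The ratchet turntable on the enamelling bench has been fed one notch too far. With a fingertip, tip the pawl's red ball over so that the pawl lifts and stays up, gently push the wheel back by one of its brass pegs by just one notch (clockwise seen from above, the way the pawl was blocking), then push the ball back so that the pawl drops fully into the new notch. Only push: do not grip anything, do not touch the copper bowl, keep the bowl and the tiles riding on the wheel, and leave the other things on the bench where they are.

Things in the scene. Friction and masses are not known exactly. Their poses are not given: they have to be found in the camera images.
- turntable: the fixed grey base of the ratchet turntable (a round foot of 210 mm diameter screwed to the table, 14 mm thick, with the bracket of the pawl beside it). Origin on the wheel's axis at table height, z up. It stands at a different place and yaw each time.
- wheel_centre (a point): point on the wheel's vertical axis at the height of the wheel's upper face, 46 mm above the table. The wheel is an aluminium disc of 220 mm diameter with 12 dark sawteeth (30 degrees apart, 12 mm high, 93 to 109 mm from the axis) on its rim and six brass pegs.
- peg0 (a point): top centre of a brass peg of the wheel, 10 mm thick and 35 mm tall above the wheel's face (top 81 mm above the table), upright, 75 mm from the axis; it turns with the wheel. The six pegs are alike, 60 degrees apart; any of them may be pushed.
- peg1 (a point): top centre of another brass peg, the same size, 60 degrees counter-clockwise (seen from above) from peg0
- peg2 (a point): top centre of another brass peg, the same size, 120 degrees counter-clockwise (seen from above) from peg0
- peg3 (a point): top centre of another brass peg, the same size, 180 degrees counter-clockwise (seen from above) from peg0
- peg4 (a point): top centre of another brass peg, the same size, 240 degrees counter-clockwise (seen from above) from peg0
- peg5 (a point): top centre of another brass peg, the same size, 300 degrees counter-clockwise (seen from above) from peg0
- pawl_hinge (a point): middle of the pawl's horizontal hinge pin, fixed on the base outside the wheel, 66 mm above the table, 124 mm from the wheel's axis, between two grey bracket cheeks (28 mm wide overall, tops 74 mm above the table). The pawl's steel arm (10 mm wide, 71 mm long) runs level from here over the rim to its nose.
- pawl_nose (a point): lower end of the pawl's nose, 71 mm level from the hinge pin while the pawl is down (then 48.5 mm above the table, between two teeth). The level direction from the nose to the hinge is square to the pin, and the ball swings over in that direction as the pawl lifts.
- pawl_ball (a point): centre of the pawl's red ball weight, 22 mm across, on a 6 mm stem 50 mm from the pin. Pawl down: 115 mm above the table, 9 mm from the pin towards the nose. Pawl thrown up: 109 mm above the table, 26 mm past the pin on the other side. A level push of 1 to 2 N moves it; past about 0.42 rad, either way, it falls over by itself and stays.
- pawl (a joint): pawl angle in rad: 0 fully down in a notch, 0.72 thrown right up and staying there. It is clear of the teeth above about 0.3.
- wheel (a joint): wheel angle in rad, growing clockwise from above (backward). It starts between -0.16 and -0.01; with the pawl down its tooth stops it at about 0.02. The next tooth would bear on the pawl at 0.52; the pawl falls fully in from 0.32 to 0.52 (middle 0.43). The wheel stays where it is left; 2 to 3 N on a peg turns it.
- bowl_mid (a point): middle of the loose copper bowl (64 mm wide at the rim, 30 mm high) standing near the middle of the wheel, half-way up. Not to be touched.
- tile_a_mid (a point): middle of a loose enamelled copper tile 24 x 18 x 4 mm lying on the wheel about 49 mm from the axis
- tile_b_mid (a point): middle of another such tile, on the wheel
- plaque_mid (a point): middle of a loose copper plaque 45 x 32 x 4 mm lying in a wooden tray (300 x 130 mm, 18 mm high); to be left alone
- dish_a: loose clear dish, 84 mm across, 18 mm high, origin under its centre; to be left alone
- dish_b: loose white dish, 84 mm across, 18 mm high, origin under its centre; to be left alone
- jar: loose closed jar, 56 mm across, 60 mm high, origin under its centre; to be left alone
- brush: loose brush about 160 mm long lying on the table; to be left alone
- bowl: the same copper bowl, origin under its centre

How it is judged:
By the outcome, as a careful person would: the job done as asked, in the order asked, and still so for the second after the job is handed in, with the robot touching nothing.
It also fails if it takes over 61 s, if anything falls off the work surface, if the arm or the gripper's body presses on something with over 40 N, if the wrist force passes 120 N, or if a joint passes its speed limit or range.

### The arm

A 7-joint arm with a two-finger parallel gripper is mounted at the origin on the work surface. World frame = base frame: x ahead of the robot, y to its left, z up, the work surface at z = 0. Lengths are in mm, angles in rad, forces in N, time in s.
With the tool pointing down it reaches from about 425 to 825 mm from the base axis. Payload 3.6 kg.
Tool frame: the origin (TCP) lies between the finger pads; the fingertips stand 17 mm ahead of it and the grasp point (between the pads) lies 2 mm behind it; x points along the fingers, z is the direction in which the jaws open and shut, and the axes are right-handed (so a half turn about x gives the same grasp; the last joint's range is limited). The gripper opens to 85 mm and grips with 20 to 120 N. Pads are 22 mm wide; open, the fingers measure 114 mm over their backs; the gripper's body (76 mm by 85 mm) begins 54 mm behind the grasp point. The pads swing forward as they close: fully open they stand 13 mm farther back than shut.
Start: joints at [1.258, 0.615, -0.013, 1.423, 0.008, 1.103, -0.04], TCP at [183.263, -623.601, 248.297] pointing down, gripper open.
Joint ranges: [-3.12, 3.12], [-0.3, 2.06], [-1.34, 1.32], [0.26, 2.42], [-1.36, 4.5], [0.01, 1.98], [-2.84, 2.84]. Speed limits (rad/s): [2.79, 2.79, 3.14, 3.14, 3.14, 3.14, 3.14].

### API

Orientations are given as [roll, pitch, yaw] about the fixed x, y, z axes, in that order (R = Rz(yaw) Ry(pitch) Rx(roll)).
In Python, from plant import arm gives the robot as it stands.
- The arm moves only by the tool play_rows, never from a script. Its argument "increments" is a list of rows, each an object with "dp": the shift along the tool's x, y, z in m, a list of three; "yaw": the turn about the tool's x in degrees; "jaw": the opening, from 0 (shut) to 1 (fully open). In form: [{"dp": [tx, ty, tz], "yaw": yaw, "jaw": jaw}, ...]. A call has 1 to 12 rows; each row is the pose to reach, as a shift and turn from the pose commanded when the call began, along the tool's axes at that moment; what a row does not reach only later rows make up. A row lasts 1/8 s, in which the tool goes at most 62.5 mm and 10.7 degrees, less where a joint would pass 70% of its speed; a pose out of reach is approached as far as the arm can. A call with a gripper value outside its range is refused whole. The fingers move at their own pace and stop on an object; "grip_force" is the grip in N (left out, the last holds). Time passes only in rows, so rows that repeat a pose let the fingers close. It gives the time, the measured TCP pose, the force and the opening at its end, in the units of the state.
- arm.observe(): the state, without advancing time (a new reading comes with each control period).
- arm.capture(name): name is "scene" or "top" or "wrist"; returns a dict with "image" (384x512x3 uint8, red, green, blue), "z_map" (384x512 float32, mm along the optical axis (not along the pixel's ray), 0 where there is no reading), "K" (3x3 intrinsics, pixels), "extrinsics" (4x4, takes a point from camera to world coordinates); the wrist camera has in their place "tool_from_camera" (4x4, takes a point from camera to tool coordinates, whose origin is the TCP and whose axes are the tool frame's). Camera axes: x right, y down, z forward; pixel columns grow to the right and rows downward; lengths in mm; the calibration is good to about 2 mm. A picture is of the moment at which its call begins: read the wrist's pose just before it.
- arm.hand_in(): hands the job in, once; it reports no verdict.
The state is a dict: "time_s": time; "joint_pos": joint angles; "dq": joint speeds; "joint_efforts": joint torques, N m; "eef_pos": TCP position; "eef_rot": TCP orientation; "wrist_force": force on the tool from outside, world axes, zero at the start; "wrist_torque": the same for the moment, N m; "finger_gap": finger opening in mm.
Only numpy, scipy, OpenCV 4.12 (cv2) and the standard library are available. Lean on these libraries where they do the work, as an engineer would, in place of code of your own. Each camera call takes 0.05 s, during which the arm holds its last target. There are 200 camera calls.

## Working session

There is one attempt and no reset: what is moved stays moved. The work goes in short steps, Python scripts to look and compute and a tool call to move; the robot and the scene stay as the last step left them, time stands still between calls to the robot, and variables do not carry over. Pictures are saved under pics/ and viewed, on a budget of 10 in all, crops included, one or two more only if the job needs it, and the job is handed in when it is done.

Besides the shell and the picture viewer there is one more tool, called by a JSON object that holds its "op" and its "data", one argument or row to a line. play_rows: Moves the arm, as the interface text tells. Its arguments: {"type":"object","properties":{"increments":{"type":"array"},"grip_force":{"type":"number"}},"required":["increments"]}

```bash
ls; mkdir -p pics; python3 - <<'E'
from plant import arm
import cv2,numpy as np
print(arm.observe())
for n in("scene","top"):
    c=arm.capture(n); np.savez(f"{n}.npz",**c); cv2.imwrite(f"pics/{n}1.png",c["image"][:,:,::-1]); print(n,c["K"],c["extrinsics"])
E
```

```text
pics
{'time_s': 0.0, 'joint_pos': array([ 1.25852729,  0.61589687, -0.01265769,  1.42494494,  0.00807157,
        1.1033822 , -0.04041736]), 'dq': array([-0.00149215, -0.00041938,  0.00032263,  0.00095571, -0.00031642,
        0.00119446, -0.00018307]), 'joint_efforts': array([ 3.86546253e-04, -4.69206691e+01,  2.58795535e-01, -1.71029216e+01,
        9.79914854e-03,  9.44385101e-03, -1.22730165e-05]), 'eef_pos': array([ 183.06145974, -622.92124799,  247.1372046 ]), 'eef_rot': array([3.13718046, 1.56821372, 1.85222358]), 'wrist_force': array([-0.52501983, -0.42854101, -0.24191207]), 'wrist_torque': array([ 0.00572266, -0.01390234,  0.01329476]), 'finger_gap': 85.93213349881063}
scene [[352.37493103   0.         254.52088415]
 [  0.         352.37493103 189.34366319]
 [  0.           0.           1.        ]] [[ 6.19089727e-01  4.57014470e-01 -6.38643628e-01  1.20325054e+03]
 [ 7.85313774e-01 -3.63579243e-01  5.01091220e-01 -4.79946421e+02]
 [-3.19162784e-03 -8.11756064e-01 -5.83987933e-01  7.05795606e+02]
 [ 0.00000000e+00  0.00000000e+00  0.00000000e+00  1.00000000e+00]]
top [[428.9578301    0.         254.77493278]
 [  0.         428.9578301  192.1011854 ]
 [  0.           0.           1.        ]] [[-3.52782800e-03 -9.91339367e-01  1.31277619e-01  3.53330445e+02]
 [-9.99949898e-01  2.26734437e-03 -9.74989892e-03  5.62664180e+01]
 [ 9.36780706e-03 -1.31305437e-01 -9.91297698e-01  1.33356820e+03]
 [ 0.00000000e+00  0.00000000e+00  0.00000000e+00  1.00000000e+00]]
```

View pics/top1.png

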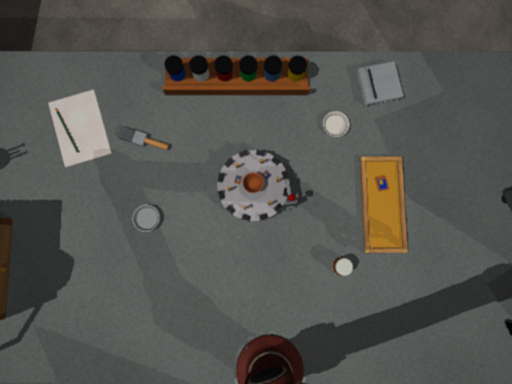

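View pics/scene1.png

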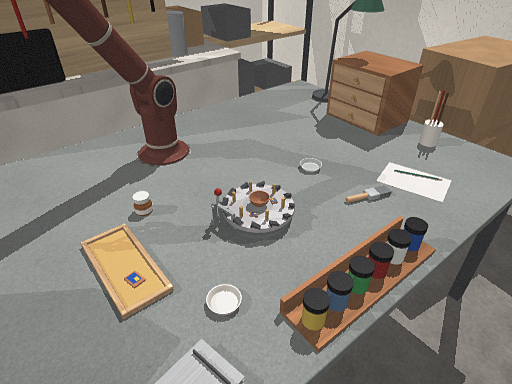

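The top view shows the wheel at about (255,185) and the ball at (291,197). In the scene view they are at (257,205) and (218,192). Next I'll zoom both and measure the wheel and ball.

```bash
cat > h.py <<'E'
import numpy as np,cv2
def load(n): return dict(np.load(n+".npz"))
def ray(c,u,v):
    E=c["extrinsics"];d=E[:3,:3]@np.linalg.inv(c["K"])@[u,v,1];return E[:3,3],d
def onz(c,u,v,z):
    o,d=ray(c,u,v);return o+d*(z-o[2])/d[2]
def proj(c,p):
    E=c["extrinsics"];q=c["K"]@(E[:3,:3].T@(np.asarray(p)-E[:3,3]));return q[:2]/q[2]
def tri(c1,a,c2,b):
    o1,d1=ray(c1,*a);o2,d2=ray(c2,*b)
    s=np.linalg.lstsq(np.c_[d1,-d2],o2-o1,rcond=None)[0]
    p,q=o1+d1*s[0],o2+d2*s[1];return (p+q)/2,np.linalg.norm(p-q)
def red(c,box):
    u0,u1,v0,v1=box;im=c["image"][v0:v1,u0:u1].astype(int)
    m=(im[...,0]>90)&(im[...,1]<0.35*im[...,0])&(im[...,2]<0.4*im[...,0])
    n,l,s,ce=cv2.connectedComponentsWithStats(m.astype(np.uint8))
    i=1+np.argmax(s[1:,4]);return ce[i]+[u0,v0],s[i]
E
python3 - <<'E'
from h import *
S,T=load("scene"),load("top")
a=red(T,(270,310,180,215));b=red(S,(205,235,180,205));print(a,b)
p,e=tri(T,a[0],S,b[0]);print("ball",p,e)
# wheel via z_map height
for n,c,(u0,u1,v0,v1) in(("top",T,(205,310,140,230)),("scene",S,(200,305,170,245))):
    v,u=np.mgrid[v0:v1,u0:u1];z=c["z_map"][v0:v1,u0:u1].astype(float)
    P=np.stack([u*z,v*z,z],-1)@np.linalg.inv(c["K"]).T@c["extrinsics"][:3,:3].T+c["extrinsics"][:3,3]
    m=(z>0)&(P[...,2]>38)&(P[...,2]<66)
    q=P[m][:,:2].astype(np.float32);ctr,r=cv2.minEnclosingCircle(q);print(n,m.sum(),ctr,r,np.median(P[m][:,2]))
big=lambda c,u0,u1,v0,v1,k:cv2.resize(c["image"][v0:v1,u0:u1,::-1],None,fx=k,fy=k,interpolation=cv2.INTER_CUBIC)
A=big(T,210,310,142,228,7);B=big(S,200,305,172,248,7)
cv2.imwrite("pics/tz.png",A);cv2.imwrite("pics/sz.png",B)
E
```

```text
(array([290.88888889, 197.48148148]), array([18, 15,  6,  6, 27], dtype=int32)) (array([217.48387097, 191.48387097]), array([10,  9,  6,  6, 31], dtype=int32))
ball [498.54487457 -60.12218943 113.56033505] 2.1421726799823317
top 3848 (537.5238037109375, 36.14687728881836) 125.00282287597656 46.47856173353955
scene 2525 (538.4419555664062, 34.619503021240234) 124.92974090576172 46.28232813356601
```

View pics/tz.png

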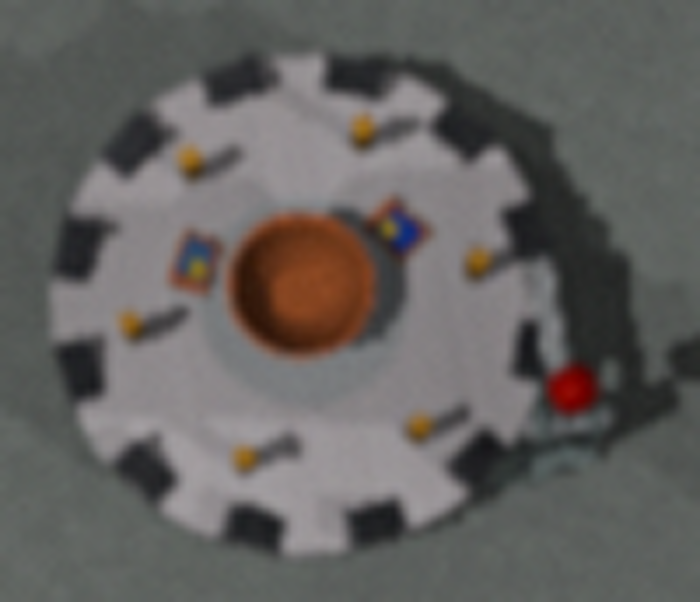

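View pics/sz.png

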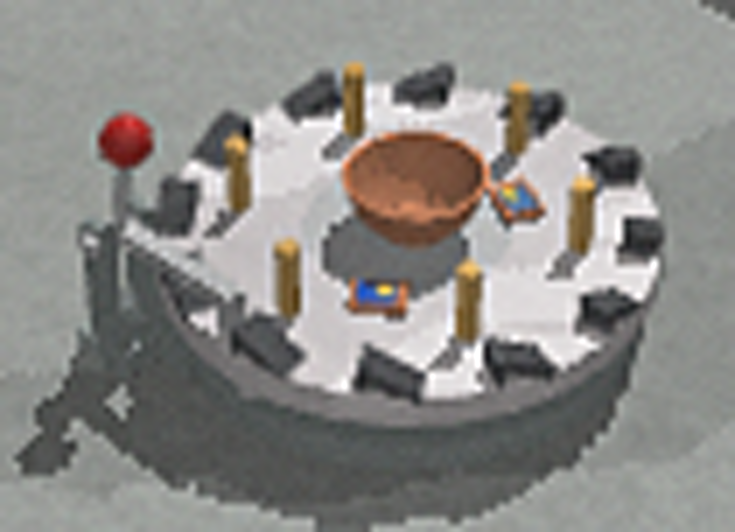

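The zooms show six pegs and the ball at crop (572,388). The pawl arm runs from the hinge beside the ball to a nose near the right-hand peg at crop (540,270). Now I'll get the peg tops, pawl direction and wheel phase.

```bash
python3 - <<'E'
from h import *
from scipy.optimize import least_squares
S,T=load("scene"),load("top")
cr=np.array([[362,130],[190,160],[130,324],[246,457],[420,427],[480,262]])/7+[210,142]
k=T["image"].astype(int)
pts=[]
for u,v in cr:
    u0,v0=int(u)-4,int(v)-4;p=k[v0:v0+9,u0:u0+9]
    w=np.clip(p[...,0]-p[...,2]-40,0,None)
    yy,xx=np.mgrid[:9,:9];c=(u0+(w*xx).sum()/w.sum(),v0+(w*yy).sum()/w.sum());pts.append(onz(T,*c,79)[:2])
# scene pegs (top centres in crop)
cs=np.array([[354,70],[237,146],[287,246],[469,270],[582,186],[518,90]])/7+[200,172]
ps=[onz(S,*c,81)[:2] for c in cs]
def fit(P):
    P=np.array(P)
    f=lambda q:(np.array([[q[0]+75*np.cos(q[2]+s),q[1]+75*np.sin(q[2]+s)] for s in np.arange(6)*np.pi/3])-P).ravel()
    a0=np.arctan2(*(P[0]-P.mean(0))[::-1]);r=least_squares(f,[*P.mean(0),a0]);return r.x,np.abs(r.fun).max()
for P in(pts,ps):
    P=np.array(P);c=P.mean(0);print(np.round(P,1).tolist())
    ang=np.arctan2(P[:,1]-c[1],P[:,0]-c[0]);P=P[np.argsort(ang)];x,e=fit(P);print("C",x[:2],"peg angle deg",np.degrees(x[2])%60,e)
    C=x[:2] 
    np.save("C.npy",C) if P is not None else 0
    b=np.array([498.5,-60.1]);d=b-C;print("ball r",np.hypot(*d),"ang",np.degrees(np.arctan2(d[1],d[0])))
# tooth phase: unwrap rim, top view, z=55 & scene
for n,c in(("top",T),("scene",S)):
  for z in(58,46):
    prof=[]
    for t in np.arange(0,360,1.):
        vs=[]
        for r in(97,101,105):
            q=proj(c,[C[0]+r*np.cos(np.radians(t)),C[1]+r*np.sin(np.radians(t)),z])
            vs.append(cv2.getRectSubPix(c["image"],(1,1),tuple(map(float,q)))[0,0].mean())
        prof.append(np.mean(vs))
    pr=np.array(prof).reshape(12,30);print(n,z,np.round(np.median(pr,0)).astype(int).tolist())
E
```

```text
[[616.2, 24.0], [603.0, 97.4], [532.4, 122.5], [475.6, 74.3], [488.8, 0.7], [559.0, -24.7]]
C [545.82323899  49.04008045] peg angle deg 40.27180183624796 0.36522950189697667
ball r 118.95816957483888 ang -113.44159920435428
[[481.4, 70.8], [495.6, -3.4], [564.0, -27.4], [621.7, 20.5], [608.5, 93.1], [538.8, 118.0]]
C [551.67149005  45.25593721] peg angle deg 40.20869771497544 1.2011332203306324
ball r 118.01305376565706 ang -116.77936225223543
top 58 [120, 130, 132, 134, 133, 126, 123, 114, 102, 90, 79, 70, 64, 65, 57, 51, 48, 48, 50, 54, 59, 59, 64, 70, 77, 85, 91, 98, 108, 112]
top 46 [132, 136, 138, 137, 137, 132, 130, 120, 105, 89, 77, 67, 58, 54, 48, 45, 44, 46, 48, 48, 50, 52, 54, 65, 78, 92, 103, 110, 117, 123]
scene 58 [171, 170, 169, 167, 167, 168, 165, 153, 123, 97, 85, 72, 74, 76, 78, 80, 82, 86, 92, 101, 111, 116, 119, 124, 132, 144, 157, 166, 166, 167]
scene 46 [213, 213, 213, 209, 209, 207, 206, 182, 131, 122, 118, 106, 92, 79, 77, 77, 76, 76, 73, 75, 77, 83, 90, 99, 126, 153, 182, 196, 205, 203]
```

```bash
cat >> h.py <<'E'
from scipy.spatial.transform import Rotation as Ro
def pose(o): return np.array(o["eef_pos"]),Ro.from_euler("xyz",o["eef_rot"]).as_matrix()
E
python3 - <<'E'
from h import *
from plant import arm
o=arm.observe();p,R=pose(o);print(R.round(3))
print(R.T@(np.array([500,20,300])-p))
c=arm.capture("wrist");print(c["tool_from_camera"].round(3),c["K"])
E
```

```text
[[-0.001  0.959  0.282]
 [ 0.002  0.282 -0.959]
 [-1.    -0.    -0.002]]
[ -51.52547286  485.37806221 -527.64743245]
[[ 1.00000e-03 -2.90000e-01  9.57000e-01 -1.26912e+02]
 [ 0.00000e+00 -9.57000e-01 -2.90000e-01  7.32230e+01]
 [ 1.00000e+00  1.00000e-03 -1.00000e-03  1.89000e-01]
 [ 0.00000e+00  0.00000e+00  0.00000e+00  1.00000e+00]] [[301.53074717   0.         257.6856269 ]
 [  0.         301.53074717 194.92263154]
 [  0.           0.           1.        ]]
```

{"op": "play_rows", "data": {
  "increments": [
    {"dp": [-0.05, 0.52, -0.515], "yaw": 10, "jaw": 0},
    {"dp": [-0.05, 0.52, -0.515], "yaw": 10, "jaw": 0},
    {"dp": [-0.05, 0.52, -0.515], "yaw": 10, "jaw": 0},
    {"dp": [-0.05, 0.52, -0.515], "yaw": 10, "jaw": 0},
    {"dp": [-0.05, 0.52, -0.515], "yaw": 10, "jaw": 0},
    {"dp": [-0.05, 0.52, -0.515], "yaw": 10, "jaw": 0},
    {"dp": [-0.05, 0.52, -0.515], "yaw": 10, "jaw": 0},
    {"dp": [-0.05, 0.52, -0.515], "yaw": 10, "jaw": 0},
    {"dp": [-0.05, 0.52, -0.515], "yaw": 10, "jaw": 0},
    {"dp": [-0.05, 0.52, -0.515], "yaw": 10, "jaw": 0},
    {"dp": [-0.05, 0.52, -0.515], "yaw": 10, "jaw": 0},
    {"dp": [-0.05, 0.52, -0.515], "yaw": 10, "jaw": 0}
  ]
}}

```text
time_s: 1.65
eef_pos: [537.7, 20.3, 298.4]
eef_rot: [2.898, 1.57, 1.442]
wrist_force: [1.1, 0.0, -0.6]
finger_gap: -0.2
```

```bash
cat >> h.py <<'E'
def wrist(arm):
    o=arm.observe();p,R=pose(o);c=arm.capture("wrist");M=np.eye(4);M[:3,:3]=R;M[:3,3]=p
    c["extrinsics"]=M@c["tool_from_camera"];return c
E
python3 - <<'E'
from h import *
from plant import arm
c=wrist(arm);np.savez("w1.npz",**c);p,R=pose(arm.observe());print(p,R.round(3))
cv2.imwrite("pics/w1.png",cv2.resize(c["image"][:,:,::-1],(768,576),interpolation=cv2.INTER_CUBIC))
print(proj(c,[549,47,46]),proj(c,[498.5,-60,115]))
E
```

```text
[540.15400278  27.76650084 298.62955944] [[ 0.004  0.992  0.123]
 [ 0.008  0.123 -0.992]
 [-1.     0.005 -0.007]]
[237.97848675 152.53522782] [326.28974456 218.84229804]
```

View pics/w1.png

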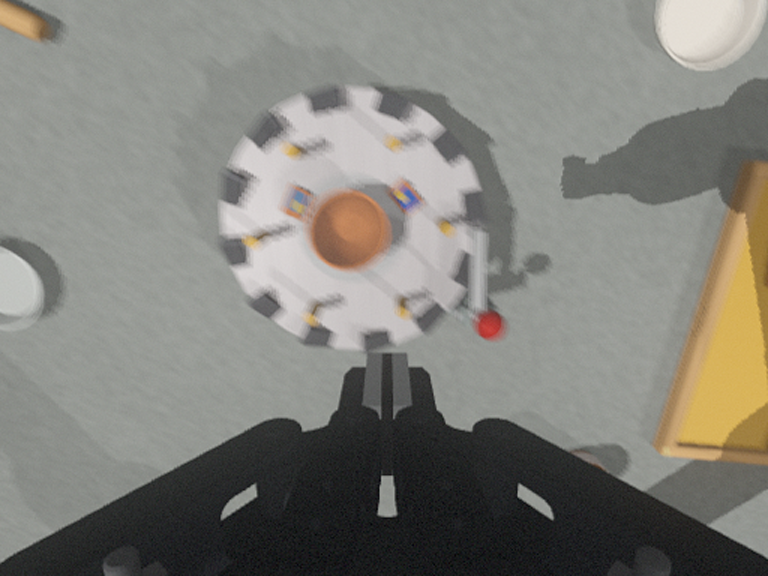

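The wrist view is slightly motion-blurred. It shows the wheel, the pegs, the pawl bar from (478,235) to (480,310), and the ball at (490,325). I'll let the arm settle and measure again.

```bash
python3 - <<'E'
from h import *
from plant import arm
for i in range(5): c=wrist(arm);print(arm.observe()["eef_pos"].round(1))
np.savez("w2.npz",**c);p,R=pose(arm.observe());print(p,R.round(3))
print("ball",red(c,(300,350,190,240)))
im=c["image"];k=6;u0,u1,v0,v1=140,350,50,240
hsv=cv2.cvtColor(im,cv2.COLOR_RGB2HSV)
m=((hsv[...,0]>14)&(hsv[...,0]<30)&(hsv[...,1]>90)&(hsv[...,2]>90)).astype(np.uint8)
n,l,s,ce=cv2.connectedComponentsWithStats(m)
for i in range(1,n):
    if u0-5<ce[i][0]<u1 and v0<ce[i][1]<v1 and s[i][4]>3: print(ce[i].round(1),s[i][4])
A=cv2.resize(im[v0:v1,u0:u1,::-1],None,fx=3.8,fy=3.1,interpolation=cv2.INTER_CUBIC)
cv2.imwrite("pics/w2.png",cv2.resize(im[50:240,140:350,::-1],(798,722))[:600])
E
```

```text
[538.6  24.4 298.2]
[537.4  20.5 297.9]
[536.8  17.8 297.8]
[536.5  16.2 297.9]
[536.4  15.5 298. ]
[536.36452983  15.50195165 297.95098954] [[-0.001  0.994  0.109]
 [-0.001  0.109 -0.994]
 [-1.    -0.001  0.001]]
ball (array([325.89473684, 219.25657895]), array([ 17,  21,  19,  15, 152], dtype=int32))
[260.8  95.6] 60
[194.4 100.7] 93
[266.5 131. ] 24
[197.  137.6] 22
[296.  151.2] 82
[169.8 160.1] 93
[267.6 205.2] 81
[207.4 210.7] 71
```

```bash
python3 - <<'E'
from h import *
from scipy.optimize import least_squares
c=load("w2");S,T=load("scene"),load("top")
B=np.array([[260.8,95.6],[194.4,100.7],[169.8,160.1],[207.4,210.7],[267.6,205.2],[296,151.2]])
def f(q):
    return np.ravel([proj(c,[q[0]+75*np.cos(q[2]+s),q[1]+75*np.sin(q[2]+s),q[3]])-B[i] for i,s in enumerate(np.arange(6)*np.pi/3)])
best=min((least_squares(f,[549,47,a,70]) for a in np.radians(np.arange(0,360,30))),key=lambda r:r.cost)
q=best.x;C=q[:2];print("C",C,"ang",np.degrees(q[2])%360,"z",q[3],np.abs(best.fun).max())
b=onz(c,325.9,219.3,115)[:2];d=b-C;print("ball",b,np.hypot(*d),np.degrees(np.arctan2(d[1],d[0])))
# top, scene ball at z 115 
for n,cc,uv in(("top",T,(290.9,197.5)),("scene",S,(217.5,191.5))): print(n,onz(cc,*uv,115))
# pawl bar: ends in w1 approx; bright-bar ends -> use blurred guess at z=70
for z in(68,):
  print([onz(c,u*2/3,v*2/3,z)[:2].round(1) for u,v in((478,232),(480,310))])
# teeth phase
for z in(58,46):
    prof=[]
    for t in np.arange(0,360,1.):
        prof.append(np.mean([cv2.getRectSubPix(c["image"],(1,1),tuple(map(float,proj(c,[C[0]+r*np.cos(np.radians(t)),C[1]+r*np.sin(np.radians(t)),z]))))[0,0].mean() for r in(97,101,105)]))
    print(z,np.median(np.array(prof).reshape(12,30),0).astype(int).tolist())
u0,u1,v0,v1=255,345,120,235
cv2.imwrite("pics/w3.png",cv2.resize(c["image"][v0:v1,u0:u1,::-1],None,fx=5,fy=5,interpolation=cv2.INTER_CUBIC))
E
```

```text
C [547.02270461  46.99445171] ang 340.3823887246033 z 70.73433920847422 1.0248227671826555
ball [496.23274643 -63.87587536] 121.95019178513897 -114.61262730272703
top [498.87608404 -59.10172205 115.        ]
scene [499.77092955 -62.04716194 115.        ]
[array([559.3, -54.2]), array([494.9, -66.9])]
58 [197, 198, 195, 194, 194, 195, 186, 182, 177, 178, 138, 107, 105, 98, 97, 98, 99, 99, 100, 99, 99, 100, 99, 99, 117, 167, 193, 197, 197, 197]
46 [201, 200, 199, 199, 199, 197, 194, 191, 183, 150, 126, 95, 101, 99, 97, 96, 97, 98, 98, 99, 99, 100, 100, 99, 99, 153, 199, 199, 199, 200]
```

View pics/w3.png

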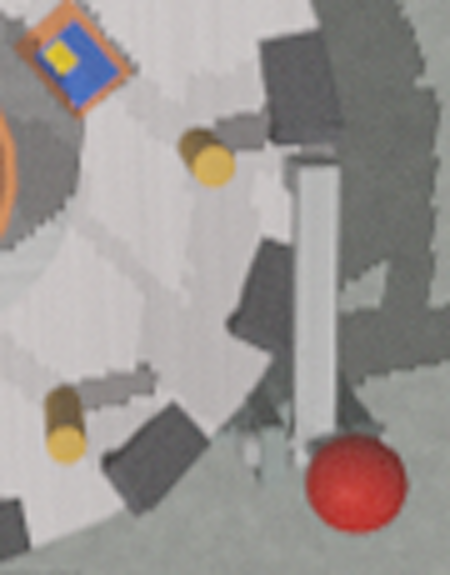

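The zoom shows the nose end at crop (318,160), about 3 px from the tooth edge above it, so the wheel angle is roughly -0.03. The target is therefore a turn of about 0.45 rad. First I'll go beside the ball on its nose side.

{"op": "play_rows", "data": {
  "increments": [
    {"dp": [0, -0.006, 0.037], "yaw": 0, "jaw": 0},
    {"dp": [0, -0.013, 0.074], "yaw": 0, "jaw": 0},
    {"dp": [0.02, -0.013, 0.074], "yaw": 0, "jaw": 0},
    {"dp": [0.06, -0.013, 0.074], "yaw": 0, "jaw": 0},
    {"dp": [0.1, -0.013, 0.074], "yaw": 0, "jaw": 0},
    {"dp": [0.13, -0.013, 0.074], "yaw": 0, "jaw": 0},
    {"dp": [0.15, -0.013, 0.074], "yaw": 0, "jaw": 0},
    {"dp": [0.165, -0.013, 0.074], "yaw": 0, "jaw": 0},
    {"dp": [0.173, -0.013, 0.074], "yaw": 0, "jaw": 0},
    {"dp": [0.173, -0.013, 0.074], "yaw": 0, "jaw": 0},
    {"dp": [0.173, -0.013, 0.074], "yaw": 0, "jaw": 0},
    {"dp": [0.173, -0.013, 0.074], "yaw": 0, "jaw": 0}
  ]
}}

```text
time_s: 3.45
eef_pos: [532.7, -57.8, 126.0]
eef_rot: [1.417, 1.569, -0.042]
wrist_force: [-0.9, 0.2, -0.1]
finger_gap: -0.0
```

```bash
python3 - <<'E'
from h import *
from plant import arm
c=wrist(arm);s=arm.capture("scene");o=arm.observe();print(o["eef_pos"],o["wrist_force"],o["eef_rot"])
np.savez("w4.npz",**c);np.savez("s4.npz",**s)
A=cv2.resize(c["image"][80:320,130:400,::-1],(540,480),interpolation=cv2.INTER_CUBIC)
B=cv2.resize(s["image"][100:260,180:310-40,::-1],None,fx=3,fy=3,interpolation=cv2.INTER_CUBIC)
w=np.zeros((480,540+B.shape[1]-10,3),np.uint8);w=np.hstack([A[:, :520],B[:480,:270]]);cv2.imwrite("pics/x4.png",w)
E
```

```text
[532.55197881 -57.81423477 125.8211185 ] [-0.62311459 -0.04123397  0.95314241] [ 1.43037113  1.56976038 -0.02901689]
```

View pics/x4.png

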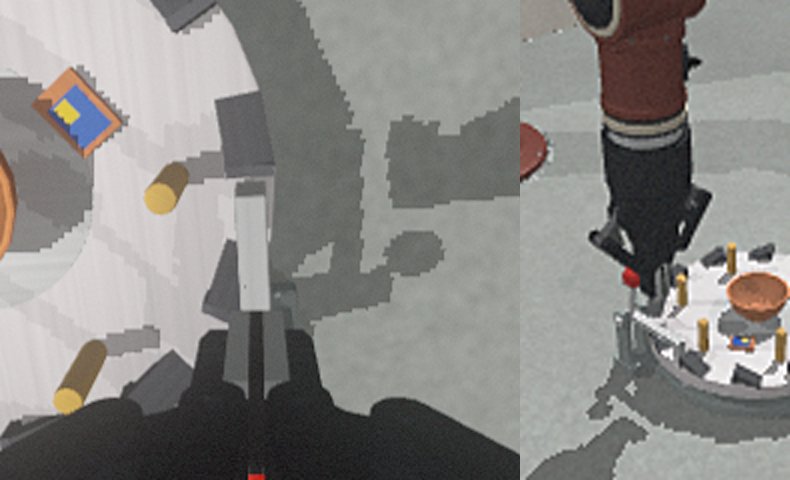

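The wrist view shows the ball in line behind the finger gap at (256,472), and the scene view shows the tip at ball height. Now I'll push slowly.

{"op": "play_rows", "data": {
  "increments": [
    {"dp": [0, -0.004, 0]},
    {"dp": [0, -0.008, 0]},
    {"dp": [0, -0.011, 0]},
    {"dp": [0, -0.014, 0]},
    {"dp": [0, -0.017, 0]},
    {"dp": [0, -0.02, 0]},
    {"dp": [0, -0.023, 0]},
    {"dp": [0, -0.026, 0]},
    {"dp": [0, -0.029, 0]},
    {"dp": [0, -0.032, 0]},
    {"dp": [0, -0.034, 0]},
    {"dp": [0, -0.036, 0]}
  ]
}}

```text
schema error: expected keys dp, yaw, jaw
```

```bash
cat > ball.py <<'E'
from h import *
from plant import arm
s=arm.capture("scene");t=arm.capture("top");o=arm.observe();print(o["time_s"],o["eef_pos"].round(1),o["wrist_force"].round(1))
for n,c,b in(("scene",s,(195,245,170,215)),("top",t,(265,315,175,220))):
    try: r=red(c,b);print(n,r[0].round(1),r[1][4],onz(c,*r[0],110)[:2].round(1))
    except Exception as e: print(n,"none",e)
np.savez("sl.npz",**s);np.savez("tl.npz",**t)
E
python3 ball.py
```

```text
3.65 [532.4 -57.8 125.6] [ 0.4 -0.9  0.4]
scene [216.7 192.2] 20 [495.4 -62.3]
top [289.3 197.7] 11 [498.8 -54.9]
```

{"op": "play_rows", "data": {
  "increments": [
    {"dp": [0, -0.004, 0], "yaw": 0, "jaw": 0},
    {"dp": [0, -0.008, 0], "yaw": 0, "jaw": 0},
    {"dp": [0, -0.011, 0], "yaw": 0, "jaw": 0},
    {"dp": [0, -0.014, 0], "yaw": 0, "jaw": 0},
    {"dp": [0, -0.017, 0], "yaw": 0, "jaw": 0},
    {"dp": [0, -0.02, 0], "yaw": 0, "jaw": 0},
    {"dp": [0, -0.023, 0], "yaw": 0, "jaw": 0},
    {"dp": [0, -0.026, 0], "yaw": 0, "jaw": 0},
    {"dp": [0, -0.029, 0], "yaw": 0, "jaw": 0},
    {"dp": [0, -0.032, 0], "yaw": 0, "jaw": 0},
    {"dp": [0, -0.034, 0], "yaw": 0, "jaw": 0},
    {"dp": [0, -0.036, 0], "yaw": 0, "jaw": 0}
  ]
}}

```text
time_s: 5.15
eef_pos: [496.3, -61.8, 125.3]
eef_rot: [-2.239, 1.571, 2.585]
wrist_force: [-0.7, -0.2, -0.6]
finger_gap: -0.2
```

```bash
python3 ball.py
```

```text
5.25 [496.2 -61.9 125.3] [ 1.  -0.5  0.1]
scene [209.3 188.7] 18 [467.6 -69.5]
top [291.  209.5] 2 [464.9 -59.4]
```

The ball has moved about 33 mm and sits about 10 mm beyond the finger face, so the pawl is thrown. I'll go up and over to the peg on the wheel's left side.

{"op": "play_rows", "data": {
  "increments": [
    {"dp": [-0.03, 0, 0], "yaw": 0, "jaw": 0},
    {"dp": [-0.06, 0, 0], "yaw": 0, "jaw": 0},
    {"dp": [-0.09, 0, 0], "yaw": 0, "jaw": 0},
    {"dp": [-0.09, 0.005, -0.03], "yaw": 3, "jaw": 0},
    {"dp": [-0.09, 0.01, -0.07], "yaw": 6, "jaw": 0},
    {"dp": [-0.09, 0.016, -0.11], "yaw": 9, "jaw": 0},
    {"dp": [-0.09, 0.022, -0.15], "yaw": 9, "jaw": 0},
    {"dp": [-0.09, 0.027, -0.175], "yaw": 9, "jaw": 0},
    {"dp": [-0.09, 0.027, -0.183], "yaw": 9, "jaw": 0},
    {"dp": [-0.09, 0.027, -0.183], "yaw": 9, "jaw": 0},
    {"dp": [-0.09, 0.027, -0.183], "yaw": 9, "jaw": 0},
    {"dp": [-0.09, 0.027, -0.183], "yaw": 9, "jaw": 0}
  ]
}}

```text
time_s: 6.75
eef_pos: [503.1, 121.5, 215.4]
eef_rot: [0.015, 1.57, -1.604]
wrist_force: [0.1, 0.1, 0.7]
finger_gap: -0.2
```

```bash
python3 ball.py; python3 - <<'E'
from h import *
from plant import arm
c=wrist(arm);p,R=pose(arm.observe());print(p,R.round(3))
np.savez("w5.npz",**c)
hsv=cv2.cvtColor(c["image"],cv2.COLOR_RGB2HSV)
m=((hsv[...,0]>14)&(hsv[...,0]<30)&(hsv[...,1]>90)&(hsv[...,2]>90)).astype(np.uint8)
n,l,s,ce=cv2.connectedComponentsWithStats(m)
for i in range(1,n):
    if s[i][4]>15: print(ce[i].round(1),s[i][4],onz(c,*ce[i],70)[:2].round(1))
cv2.imwrite("pics/w5.png",c["image"][:,:,::-1])
E
```

```text
6.85 [503.1 122.1 215.4] [-0.3  0.3 -0. ]
scene [209.6 188.6] 32 [467.4 -68.5]
top [293.4 209.3] 31 [465.5 -66.1]
[503.07629156 122.34974568 215.39468352] [[ 0.     0.999 -0.047]
 [-0.    -0.047 -0.999]
 [-1.     0.     0.   ]]
[30.9  6.9] 714 [658.1 295. ]
[372.   45.6] 281 [617.4  22.8]
[283.3  67.2] 159 [604.3  95.7]
[376.  95.] 49 [578.6  16.9]
[423.  114.1] 287 [560.8 -25.1]
[285.  119.3] 41 [562.   95.2]
[257.1 153.7] 106 [532.9 121.1]
[388.3 192.6] 234 [ 4.904e+02 -4.000e-01]
[310.2 210. ] 154 [476.4  72.8]
```

View pics/w5.png

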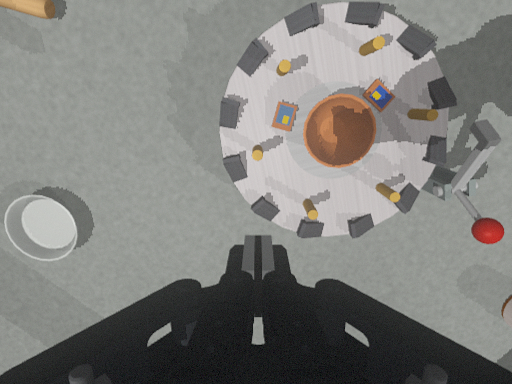

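The pawl is up with the ball at (487,231). The target peg at (257,153) lies straight ahead of the finger. Descending now.

{"op": "play_rows", "data": {
  "increments": [
    {"dp": [0.03, 0, 0], "yaw": 0, "jaw": 0},
    {"dp": [0.06, 0, 0], "yaw": 0, "jaw": 0},
    {"dp": [0.09, 0, 0], "yaw": 0, "jaw": 0},
    {"dp": [0.11, 0, 0], "yaw": 0, "jaw": 0},
    {"dp": [0.122, 0, 0], "yaw": 0, "jaw": 0},
    {"dp": [0.13, 0, 0], "yaw": 0, "jaw": 0},
    {"dp": [0.132, 0, 0], "yaw": 0, "jaw": 0},
    {"dp": [0.132, 0, 0], "yaw": 0, "jaw": 0},
    {"dp": [0.132, 0.003, 0], "yaw": 0, "jaw": 0},
    {"dp": [0.132, 0.006, 0], "yaw": 0, "jaw": 0},
    {"dp": [0.132, 0.009, 0], "yaw": 0, "jaw": 0},
    {"dp": [0.132, 0.01, 0], "yaw": 0, "jaw": 0}
  ]
}}

```text
time_s: 8.4
eef_pos: [513.3, 122.5, 83.4]
eef_rot: [1.965, 1.57, 0.348]
wrist_force: [0.5, -0.3, 0.3]
finger_gap: 0.4
```

{"op": "play_rows", "data": {
  "increments": [
    {"dp": [0, 0.002, 0], "yaw": 0, "jaw": 0},
    {"dp": [0, 0.004, 0], "yaw": 0, "jaw": 0},
    {"dp": [0, 0.006, 0], "yaw": 0, "jaw": 0},
    {"dp": [0, 0.008, 0], "yaw": 0, "jaw": 0},
    {"dp": [0, 0.01, 0], "yaw": 0, "jaw": 0},
    {"dp": [0, 0.012, 0], "yaw": 0, "jaw": 0},
    {"dp": [0, 0.014, 0], "yaw": 0, "jaw": 0},
    {"dp": [0, 0.016, 0], "yaw": 0, "jaw": 0},
    {"dp": [0, 0.018, 0], "yaw": 0, "jaw": 0},
    {"dp": [0, 0.02, 0], "yaw": 0, "jaw": 0},
    {"dp": [0, 0.022, 0], "yaw": 0, "jaw": 0},
    {"dp": [0, 0.024, 0], "yaw": 0, "jaw": 0}
  ]
}}

```text
time_s: 9.9
eef_pos: [537.1, 121.5, 83.4]
eef_rot: [2.15, 1.571, 0.534]
wrist_force: [-1.7, 1.6, 0.9]
finger_gap: 0.1
```

```bash
cat > ang.py <<'E'
from h import *
from plant import arm
from scipy.optimize import least_squares
T0=load("top");t=arm.capture("top");s=arm.capture("scene");o=arm.observe();print(o["time_s"],o["eef_pos"].round(1),o["wrist_force"].round(1))
def pegs(c,C,box):
    hsv=cv2.cvtColor(c["image"],cv2.COLOR_RGB2HSV)
    m=((hsv[...,0]>14)&(hsv[...,0]<30)&(hsv[...,1]>90)&(hsv[...,2]>90)).astype(np.uint8)
    n,l,s,ce=cv2.connectedComponentsWithStats(m);r=[]
    for i in range(1,n):
        p=onz(c,*ce[i],72)[:2]-C
        if s[i][4]>3 and 60<np.hypot(*p)<90: r.append(np.degrees(np.arctan2(p[1],p[0])))
    return np.round(np.array(sorted(r))%60,1)
S0=load("scene")
print("top",pegs(T0,np.array([546,49]),0),pegs(t,np.array([546,49]),0))
print("scene",pegs(S0,np.array([550,45]),0),pegs(s,np.array([550,45]),0))
print("ball",red(s,(195,245,170,215))[0])
E
python3 ang.py
```

```text
10.0 [537.6 121.1  83.4] [-1.4  0.8 -0.3]
top [40.6 40.4 40.9 40.  39.4 40.1] [26.5 25.9 26.3 24.2]
scene [44.5 43.4 13.6 38.7 34.8 36.4 42.6] [30.7 29.8 25.6 20.9 21.9 26.3]
ball [209.57575758 188.57575758]
```

The wheel has turned about 14.3° of the 25.8° wanted, so roughly 14.5 mm more of push.

{"op": "play_rows", "data": {
  "increments": [
    {"dp": [0, 0.002, 0], "yaw": 0, "jaw": 0},
    {"dp": [0, 0.004, 0], "yaw": 0, "jaw": 0},
    {"dp": [0, 0.006, 0], "yaw": 0, "jaw": 0},
    {"dp": [0, 0.008, 0], "yaw": 0, "jaw": 0},
    {"dp": [0, 0.01, 0], "yaw": 0, "jaw": 0},
    {"dp": [0, 0.012, 0], "yaw": 0, "jaw": 0},
    {"dp": [0, 0.013, 0], "yaw": 0, "jaw": 0},
    {"dp": [0, 0.014, 0], "yaw": 0, "jaw": 0},
    {"dp": [0, 0.0145, 0], "yaw": 0, "jaw": 0},
    {"dp": [0, 0.0145, 0], "yaw": 0, "jaw": 0}
  ]
}}

```text
time_s: 11.25
eef_pos: [551.3, 120.4, 83.2]
eef_rot: [-0.749, 1.57, -2.365]
wrist_force: [-2.4, -1.3, -0.0]
finger_gap: -0.4
```

```bash
python3 ang.py
```

```text
11.35 [551.3 120.6  83.1] [-2.  -1.1 -0.2]
top [40.6 40.4 40.9 40.  39.4 40.1] [15.8 15.6 14.8]
scene [44.5 43.4 13.6 38.7 34.8 36.4 42.6] [19.8 20.1 15.8 10.1  9.8 15.2]
ball [209.57575758 188.57575758]
```

The wheel has turned about 25° (0.436 rad), so its angle is about 0.41, inside the window. I'll back off, lift, and go to the outer side of the ball.

{"op": "play_rows", "data": {
  "increments": [
    {"dp": [0, -0.006, 0], "yaw": 0, "jaw": 0},
    {"dp": [0, -0.014, 0], "yaw": 0, "jaw": 0},
    {"dp": [-0.03, -0.014, 0], "yaw": 0, "jaw": 0},
    {"dp": [-0.08, -0.014, 0], "yaw": 0, "jaw": 0},
    {"dp": [-0.13, -0.014, 0], "yaw": 0, "jaw": 0},
    {"dp": [-0.13, -0.03, 0.04], "yaw": -3, "jaw": 0},
    {"dp": [-0.13, -0.055, 0.08], "yaw": -6, "jaw": 0},
    {"dp": [-0.13, -0.075, 0.13], "yaw": -9, "jaw": 0},
    {"dp": [-0.13, -0.1, 0.17], "yaw": -9, "jaw": 0},
    {"dp": [-0.13, -0.108, 0.195], "yaw": -9, "jaw": 0},
    {"dp": [-0.13, -0.108, 0.195], "yaw": -9, "jaw": 0},
    {"dp": [-0.13, -0.108, 0.195], "yaw": -9, "jaw": 0}
  ]
}}

```text
time_s: 12.85
eef_pos: [435.3, -67.7, 213.6]
eef_rot: [1.953, 1.569, 0.496]
wrist_force: [-0.4, -0.8, 0.0]
finger_gap: 0.1
```

```bash
python3 ang.py; python3 ball.py; python3 - <<'E'
from h import *
from plant import arm
c=wrist(arm);p,R=pose(arm.observe());print(p,R.round(3))
A=cv2.resize(c["image"][:280,100:500,::-1],(800,560));cv2.imwrite("pics/w6.png",A)
E
```

```text
12.95 [435.4 -67.4 213.4] [ 0.3 -0.1 -1.2]
top [40.6 40.4 40.9 40.  39.4 40.1] [15.6 15.8 14.7 14.5 15.1 14.5]
scene [44.5 43.4 13.6 38.7 34.8 36.4 42.6] [19.8 20.  15.7 10.4  9.4 15.2]
ball [209.59375 188.5625 ]
13.05 [435.2 -67.8 213.3] [-0.2  0.  -0.2]
scene [209.6 188.6] 33 [467.4 -68.6]
top none attempt to get argmax of an empty sequence
[435.06494581 -68.01505763 213.27347018] [[ 0.     0.994  0.113]
 [ 0.     0.113 -0.994]
 [-1.     0.    -0.   ]]
```

View pics/w6.png

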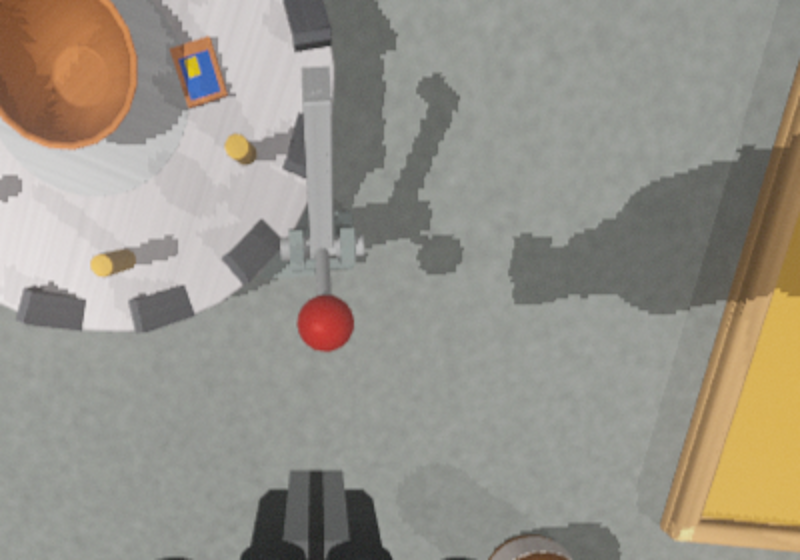

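The wheel stayed at its new angle (25.2° turned in total). The finger lines up with the ball at (326,322). I'll descend, then push it back.

{"op": "play_rows", "data": {
  "increments": [
    {"dp": [0.03, 0, 0], "yaw": 0, "jaw": 0},
    {"dp": [0.06, 0, 0], "yaw": 0, "jaw": 0},
    {"dp": [0.08, 0, 0], "yaw": 0, "jaw": 0},
    {"dp": [0.09, 0, 0], "yaw": 0, "jaw": 0},
    {"dp": [0.094, 0, 0], "yaw": 0, "jaw": 0},
    {"dp": [0.094, 0, 0], "yaw": 0, "jaw": 0},
    {"dp": [0.094, 0, 0], "yaw": 0, "jaw": 0},
    {"dp": [0.094, 0.003, 0], "yaw": 0, "jaw": 0},
    {"dp": [0.094, 0.006, 0], "yaw": 0, "jaw": 0},
    {"dp": [0.094, 0.008, 0], "yaw": 0, "jaw": 0},
    {"dp": [0.094, 0.01, 0], "yaw": 0, "jaw": 0},
    {"dp": [0.094, 0.012, 0], "yaw": 0, "jaw": 0}
  ]
}}

```text
time_s: 14.6
eef_pos: [445.7, -67.8, 119.2]
eef_rot: [-1.638, 1.569, -3.097]
wrist_force: [-1.7, -0.1, 0.8]
finger_gap: 0.1
```

{"op": "play_rows", "data": {
  "increments": [
    {"dp": [0, 0.002, 0], "yaw": 0, "jaw": 0},
    {"dp": [0, 0.004, 0], "yaw": 0, "jaw": 0},
    {"dp": [0, 0.006, 0], "yaw": 0, "jaw": 0},
    {"dp": [0, 0.008, 0], "yaw": 0, "jaw": 0},
    {"dp": [0, 0.01, 0], "yaw": 0, "jaw": 0},
    {"dp": [0, 0.012, 0], "yaw": 0, "jaw": 0},
    {"dp": [0, 0.014, 0], "yaw": 0, "jaw": 0},
    {"dp": [0, 0.014, 0], "yaw": 0, "jaw": 0},
    {"dp": [0, 0.014, 0], "yaw": 0, "jaw": 0}
  ]
}}

```text
time_s: 15.72
eef_pos: [460.4, -66.1, 119.3]
eef_rot: [-2.658, 1.571, 2.166]
wrist_force: [-0.0, 0.2, 0.2]
finger_gap: -0.2
```

```bash
python3 ball.py
```

```text
15.825 [460.4 -66.2 119.3] [-0.2 -0.3 -0.7]
scene [214.6 189.5] 33 [480.4 -59.7]
top none attempt to get argmax of an empty sequence
```

```bash
python3 ball.py;  python3 ball.py
```

```text
15.925 [460.4 -66.2 119.3] [ 0.3  0.4 -0.4]
scene [215.7 190.5] 34 [486.4 -59.7]
top none attempt to get argmax of an empty sequence
16.025 [460.4 -66.2 119.4] [ 0.3 -0.5  0.2]
scene [217.4 191.5] 32 [493.6 -58.7]
top none attempt to get argmax of an empty sequence
```

The ball fell by itself back to its original pixel position. Now I'll withdraw.

{"op": "play_rows", "data": {
  "increments": [
    {"dp": [0, -0.006, 0], "yaw": 0, "jaw": 0},
    {"dp": [0, -0.015, 0], "yaw": 0, "jaw": 0},
    {"dp": [-0.04, -0.015, 0], "yaw": 0, "jaw": 0},
    {"dp": [-0.09, -0.015, 0], "yaw": 0, "jaw": 0},
    {"dp": [-0.14, -0.015, 0], "yaw": 0, "jaw": 0},
    {"dp": [-0.18, -0.01, 0], "yaw": 0, "jaw": 0},
    {"dp": [-0.18, 0.01, 0], "yaw": 0, "jaw": 0},
    {"dp": [-0.18, 0.02, 0], "yaw": 0, "jaw": 0},
    {"dp": [-0.18, 0.02, 0], "yaw": 0, "jaw": 0},
    {"dp": [-0.18, 0.02, 0], "yaw": 0, "jaw": 0},
    {"dp": [-0.18, 0.02, 0], "yaw": 0, "jaw": 0}
  ]
}}

```text
time_s: 17.4
eef_pos: [479.6, -64.1, 298.9]
eef_rot: [-1.742, 1.569, 3.082]
wrist_force: [-0.1, -0.1, 0.5]
finger_gap: 0.3
```

```bash
python3 ang.py; python3 - <<'E'
from h import *
from plant import arm
c=wrist(arm);s=arm.capture("scene");S=load("scene")
A=cv2.resize(c["image"][0:240,130:400,::-1],(540,480),interpolation=cv2.INTER_CUBIC)
B=[cv2.resize(x["image"][170:245,200:285,::-1],(256,236),interpolation=cv2.INTER_CUBIC) for x in(S,s)]
cv2.imwrite("pics/x7.png",np.hstack([A,np.vstack([B[0],B[1],np.zeros((8,256,3),np.uint8)])]))
b=red(s,(195,245,170,215));print(b)
E
```

```text
17.5 [479.9 -64.  299.2] [-0.5  0.2  0.5]
top [40.6 40.4 40.9 40.  39.4 40.1] [15.6 16.3 14.7 14.5 14.9 14.5]
scene [44.5 43.4 13.6 38.7 34.8 36.4 42.6] [19.6 20.4 15.7 10.6  9.8 15.2]
ball [217.39393939 191.51515152]
(array([217.36363636, 191.60606061]), array([19, 19,  7,  7, 33], dtype=int32))
```

View pics/x7.png

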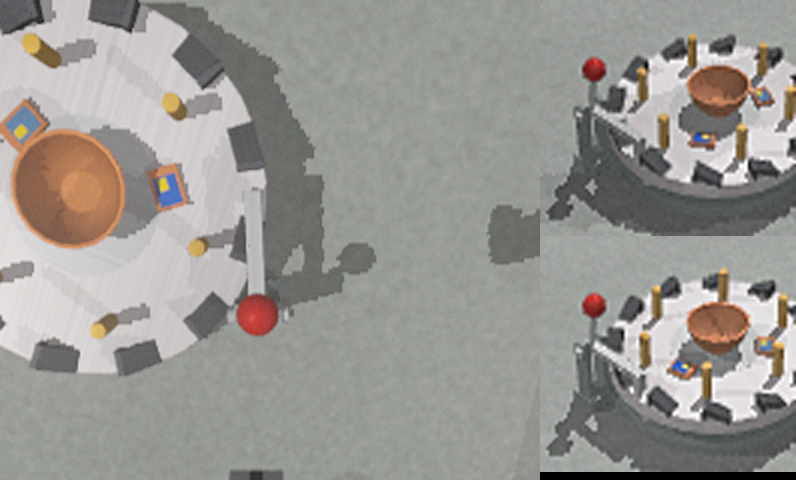

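The last view shows the pawl lying in the new notch: nose at (253,190), next tooth edge at (250,168). The ball is back at its starting position, and the bowl and both tiles are still on the wheel. Handing in.

```bash
python3 -c "
from plant import arm
print(arm.hand_in())"
```

```text
the job is handed in; nothing more can be done
None
```

The wheel is back one notch with the pawl down in the new notch, and I handed the job in at about 17.5 s of the 61 s allowed.

- **What I did:** With the gripper shut as a fingertip, I tipped the red ball over and the pawl stayed up. I then pushed one brass peg slowly clockwise, backed off, and pushed the ball back until it fell over by itself.
- **Wheel angle:** The top camera gives about 25.2° (0.44 rad) of turn. I estimated the start at about -0.03 from the gap between nose and tooth, so the wheel should now be near 0.41. The pawl falls fully in from 0.32 to 0.52.
- **Pawl:** The ball is within 0.2 px of its starting position in the scene view. The last pictures show the nose lying clear between two teeth.
- **Bowl and tiles:** All three are still on the wheel in the last pictures, and the arm went near nothing else. I did not re-measure the dishes, jar, brush or plaque at the end.
- **Forces:** The wrist force stayed within about 3 N in every reading I took.

**Disagreements:** The cameras differed by up to about 7 mm on the wheel centre and about 6 mm on the ball. The contacts had enough margin, so this did not matter. Single peg angles in the scene view scatter by about 5°, but their mean agrees with the top view. Before I withdrew, one check caught the ball still falling; two more readings confirmed it had come back over.

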